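Close up the implant cassette for the autoclave

ROBOT

A 6-joint arm with a two-finger parallel gripper is mounted at the origin on the work surface. World frame = base frame: x ahead of the robot, y to its left, z up, the work surface at z = 0. Lengths are in m, angles in rad, forces in N, time in s.
With the tool pointing down it reaches from about 0.35 to 0.95 m from the base axis. Payload 17.4 kg.
Tool frame: the origin (TCP) lies between the finger pads; the fingertips stand 17 mm ahead of it and the grasp point (between the pads) lies 2 mm behind it; z points along the fingers, y is the line along which they close (so a half turn about z gives the same grasp; the last joint's range is limited). The gripper opens to 93 mm and grips with 3 to 60 N. Pads are 15 mm wide; open, the fingers measure 128 mm over their backs; the gripper's body (75 mm by 188 mm) begins 65 mm behind the grasp point.
Start: joints at [-1.378, 0.116, 1.442, -0, 1.584, -0.038], TCP at [0.154, -0.657, 0.236] pointing down, gripper open.
Joint ranges: [-2.83, 2.83], [-0.83, 2.19], [0.07, 2.5], [-1.14, 4.28], [0.01, 3], [-2.97, 2.97]. Speed limits (rad/s): [1.89, 1.89, 2.22, 3.14, 3.14, 3.14].

INTERFACE

Orientations are given as a unit quaternion [w, x, y, z].
In Python, from workcell import ctrl gives the robot as it stands. Calls block until the motion is done:
- ctrl.move_to(position, orientation): joint-space move of the TCP to a pose.
- ctrl.movel(position, orientation=None, feed=0.15, contact_N=None): straight line of the TCP; orientation=None keeps the orientation; feed is the mean speed in m/s. With contact_N (N) it stops when the force on the tool has changed by that much, and returns True; else False.
- ctrl.move_j(angles): joint-space move.
- ctrl.release() and ctrl.close(): open the fingers fully, or close them until they stop; the grip force is fixed at half the most.
- ctrl.pause(seconds).
- ctrl.inverse_kinematics(position, orientation): joint angles nearest the present ones, or None.
- ctrl.get_state(): the state.
- ctrl.read_camera(name): name is "side" or "top"; returns (picture, depth): 420x560x3 uint8, blue, green, red; 420x560 float32, m along the optical axis (not along the pixel's ray), 0 where there is no reading.
- ctrl.camera_model(name): a dict with "K" (3x3 intrinsics, pixels), "rvec" (rotation vector, rad) and "tvec" (3), from world to camera coordinates, as OpenCV has them. Camera axes: x right, y down, z forward; pixel columns grow to the right and rows downward; lengths in m; the calibration is good to about 2 mm. A picture is of the moment at which its call begins. camera_model takes no time and is no camera call.
A pose or a line that the arm cannot do raises ctrl.MotionError and nothing moves.
- ctrl.close_job(): hands the job in; it is judged then, once.
The state is a dict: "t": time; "qpos": joint angles; "joint_velocities": joint speeds; "joint_torque": joint torques, N m; "tcp_pos": TCP position; "tcp_rot": TCP orientation; "ft_force": force on the tool from outside, world axes, zero at the start; "ft_torque": the same for the moment, N m; "grip_width": finger opening in m; "finger_force": force on a finger pad.
Only numpy, scipy, OpenCV 4.12 (cv2) and the standard library are available. Lean on these libraries where they do the work, as an engineer would, in place of code of your own. Each camera call takes 0.05 s, during which the arm holds its last target. There are 200 camera calls.

TASK

Get the implant cassette ready for the autoclave: drop the two used capped needles left standing in its rack into the narrow-necked sharps jar, and lower the drill block onto its two dowel pins in the cassette so that it is fully home. Then lower the cassette's lid over everything onto its own two dowel pins until it lies flat and fully home. Set the parts down under control rather than dropping them, leave the two short steel drivers in their wells, and do not disturb the other things on the bench.

Things in the scene. Friction and masses are not known exactly. Their poses are not given: they have to be found in the camera images.
- cassette: Open aluminium base of the cassette, 120 (x) x 212 (y) x 62 mm, fast on the bench; origin at the centre of its underside. Floor 4 mm thick. End walls at y = +-86 to +-106 mm, tops at z = 62, carry the lid; the long sides have only rims, 4 mm thick, up to z = 16. Seated lid and block have the same x and y axes as the cassette: they go one way round only.
- rack (a point): Centre of the top of the plastic rack fixed in the cassette, at cassette (0, +46, 34) mm. 112 (x) x 28 (y) mm, with four wells at x = -45, -15, +15, +45 mm, 11.5 mm wide and 22 mm deep. The drill block goes in the free space beside it, y = -86 to +32.
- lid_pin_a (a point): Foot of lid pin a, on top of the -y end wall at cassette (0, -96, 62) mm. Steel dowel, diameter 8 mm, 16 mm tall, its top 6 mm tapering.
- lid_pin_b (a point): Foot of lid pin b, on the +y end wall at cassette (+28, +96, 62) mm; like pin a.
- block_pin_a (a point): Foot of block pin a, on the cassette's floor at (-38, -38, 4) mm. Steel dowel, diameter 6 mm, 24 mm tall, its top 7 mm tapering.
- block_pin_b (a point): Foot of block pin b, on the cassette's floor at (+38, -24, 4) mm; like block pin a.
- lid_grip (a point): Centre of the lid's bar handle. The lid is a slotted flat aluminium plate 120 (x) x 212 (y) x 5 mm, about 0.3 kg. The bar runs along the lid's y: 90 mm long, 10 mm wide (x) and high, its centre 35 mm above the centre of the plate's underside (25 mm clear under it), on a leg at each end (y = +-41 mm). Axes are the lid's own.
- lid_hole_a (a point): Centre of lid hole a on the plate's underside, at lid (0, -96, 0) mm from the centre of its underside; diameter 10 mm, right through. Goes over lid pin a.
- lid_hole_b (a point): Centre of lid hole b on the underside, at lid (+28, +96, 0) mm; diameter 10 mm. Goes over lid pin b.
- block_grip (a point): Grip point of the drill block, 40 mm above the centre of its underside. White plastic plate 100 (x) x 56 (y) x 16 mm, about 0.16 kg, with an upright finger tab in its middle: 44 mm long (x), 12 mm thick (y), from z = 16 to 52 mm. Six thin drills stand on the plate, tops at z = 38, at x = +-28 and +-42, y = +-19 mm. Axes are the block's own.
- block_hole_a (a point): Centre of block hole a on the underside, at block (-38, 0, 0) mm; diameter 8 mm, right through. Goes over block pin a.
- block_hole_b (a point): Centre of block hole b on the underside, at block (+38, +14, 0) mm; diameter 8 mm. Goes over block pin b.
- needle1_mid (a point): Middle of a used capped needle: an upright round white plastic sheath 66 mm long, diameter 10 mm in its lower 22 mm and about 9 mm above, 10 g, standing loose in one of the rack's wells (top at cassette z = 78 mm, above the level of the lid, so the lid cannot close over it). This point is 33 mm from either end.
- needle2_mid (a point): Middle of the other used capped needle, the same.
- driver1_mid (a point): Middle of a steel driver, 40 mm long, diameter 10 mm with a thinner 6 mm tip at the top, standing in a well of the rack (top at cassette z = 52 mm, below the lid). It stays in its well.
- driver2_mid (a point): Middle of the other steel driver, the same; it stays.
- sharps_mouth (a point): Centre of the mouth of the sharps jar, at the top of its neck, 145 mm above the bench. The jar is white plastic, 76 mm wide and hollow, fast on the bench; the neck is 19 mm long with an opening 23 mm wide, and the inside below it widens to 70 mm. The floor inside, 140 mm below the mouth, rises to a 24 mm cone in its middle, so that what falls in lies aside.
- swab_jar: Bystander: closed glass jar with a steel lid, 70 mm wide, 96 mm tall; origin under its centre.
- jaw_model: Bystander: plaster model of a jaw, 50 x 62 x 27 mm; origin under its centre.
- dappen: Bystander: small glass cup, 52 mm wide, 30 mm tall; origin under its centre.
- rinse: Bystander: amber bottle, 52 mm wide, 115 mm tall; origin under its centre.
- mirror: Bystander: mouth mirror lying on the bench, 180 mm long, 8 mm thick; origin near its middle.
- scaler: Bystander: double-ended scaler lying on the bench, 135 mm long, 8 mm thick; origin near its middle.
Not all that is in view belongs to the job. What is shaped like the part that bears block_grip but green or yellow is not meant.

How it is judged:
By the outcome, as a careful person would: the job done as asked, in the order asked, and still so for the second after the job is handed in, with the robot touching nothing.
It also fails if it takes over 72 s, if anything falls off the work surface, if the arm or the gripper's body presses on something with over 40 N, if the wrist force passes 120 N, or if a joint passes its speed limit or range.

## Working session

There is one attempt and no reset: what is moved stays moved. The work goes in short steps, each a Python script; the robot and the scene stay as the last script left them, time stands still between calls to the robot, and variables do not carry over. Pictures are saved under pics/ and viewed, at most 10 in all, crops included, and the job is handed in when it is done.

```bash
ls; mkdir -p pics; cat > h.py <<'E'
import numpy as np, cv2
from workcell import ctrl
def cam(n):
    m=ctrl.camera_model(n); K=np.array(m["K"],float); R=cv2.Rodrigues(np.array(m["rvec"],float))[0]; t=np.array(m["tvec"],float).ravel()
    return K,R,t
def onplane(n,uv,z):
    K,R,t=cam(n); uv=np.atleast_2d(uv).astype(float)
    d=(R.T@np.linalg.inv(K)@np.c_[uv,np.ones(len(uv))].T).T; c=-R.T@t
    return c+d*((z-c[2])/d[:,2])[:,None]
def cloud(n,depth):
    K,R,t=cam(n); v,u=np.indices(depth.shape)
    p=np.stack([(u-K[0,2])/K[0,0]*depth,(v-K[1,2])/K[1,1]*depth,depth],-1)
    return (p-t)@R
def proj(n,P):
    K,R,t=cam(n); q=(R@np.atleast_2d(P).T).T+t; q=q@K.T; return q[:,:2]/q[:,2:]
def quat(yaw):  # tool down, tool y axis at direction yaw+90deg mirrored: x axis at yaw
    return [0,np.cos(yaw/2),np.sin(yaw/2),0]
E
python3 - <<'E'
from h import *
for n in("top","side"):
    im,d=ctrl.read_camera(n); cv2.imwrite(f"pics/{n}0.png",im); np.savez(f"pics/{n}0.npz",im=im,d=d)
    K,R,t=cam(n); print(n,K.round(1).tolist(),(-R.T@t).round(3),R[2].round(2))
print(ctrl.get_state())
E
```

```text
pics
top [[412.1, 0.0, 282.0], [0.0, 412.1, 208.3], [0.0, 0.0, 1.0]] [0.457 0.014 1.098] [ 0.06 -0.   -1.  ]
side [[491.0, 0.0, 276.8], [0.0, 491.0, 213.2], [0.0, 0.0, 1.0]] [ 0.236 -1.179  0.89 ] [ 0.22  0.82 -0.53]
{'t': 0.1, 'qpos': array([-1.37777352e+00,  1.16431937e-01,  1.44218395e+00,  4.31440745e-06,
        1.58397895e+00, -3.77721305e-02]), 'joint_velocities': array([ 0.0013005 , -0.00038085, -0.0019387 ,  0.00050637,  0.00048514,
        0.00044064]), 'joint_torque': array([ 4.04067105e-03, -7.22897887e+01, -6.23867369e+01,  7.84616685e-02,
        2.27767846e-02, -8.01323722e-05]), 'tcp_pos': array([ 0.15438818, -0.6569469 ,  0.2349921 ]), 'tcp_rot': array([-4.99750798e-04,  9.93348970e-01,  1.15141537e-01, -3.67078874e-05]), 'ft_force': array([-0.2254939 ,  0.01731666,  0.31325249]), 'ft_torque': array([-0.01323139, -0.02979823,  0.0366771 ]), 'finger_force': 0.0, 'grip_width': 0.09302551262274279}
```

View pics/top0.png

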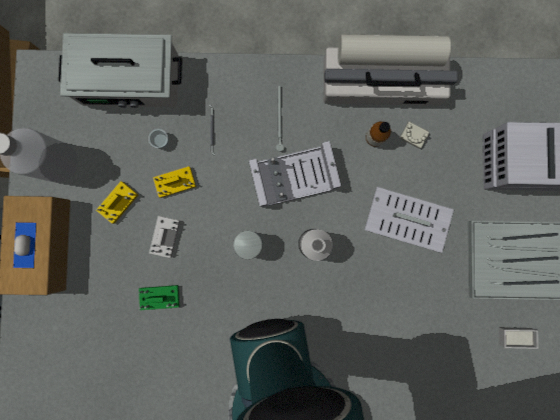

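View pics/side0.png

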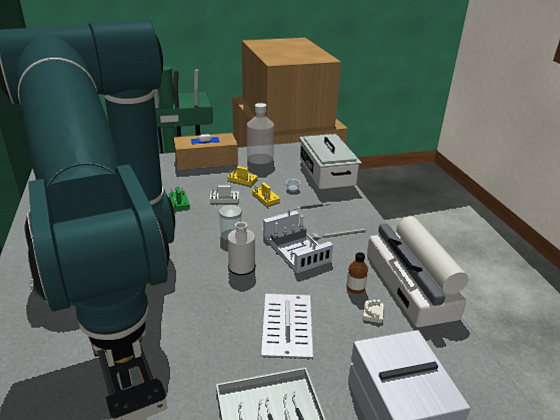

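The top view shows the cassette at about (295,174) with the rack at its left end, the lid at (409,219) and the sharps jar at (317,245). Three parts could be mistaken for the drill block:
- White, at (165,237). This is the one I choose.
- Yellow, at (117,202) and (175,181).
- Green, at (159,297).

The swab jar at (247,245) could be mistaken for the sharps jar, but it is closed glass. I'll check all of this in one close crop.

```bash
python3 - <<'E'
from h import *
T=np.load("pics/top0.npz")["im"];S=np.load("pics/side0.npz")["im"]
def c(im,u,v,w,h,s): return cv2.resize(im[v:v+h,u:u+w],(w*s,h*s),interpolation=cv2.INTER_CUBIC)
a=np.hstack([c(T,245,137,100,75,4),c(T,360,180,100,75,4)])
b=np.hstack([c(T,142,210,50,50,6)[:300],c(S,255,200,80,75,4),c(T,297,225,45,75,4)])
w=max(a.shape[1],b.shape[1]); pad=lambda x:cv2.copyMakeBorder(x,0,0,0,w-x.shape[1],0)
cv2.imwrite("pics/crop1.png",np.vstack([pad(a),pad(b)])); print(w)
D=np.load("pics/top0.npz"); P=cloud("top",D["d"])
for u,v in[(295,174),(273,180),(409,205),(412,216),(165,237),(317,245),(200,230),(300,235),(262,180),(335,165)]:print(u,v,P[v,u].round(4))
E
```

```text
800
295 174 [ 0.6171 -0.0187  0.0063]
273 180 [0.5962 0.039  0.0349]
409 205 [ 0.5398 -0.3235  0.0035]
412 216 [ 0.5107 -0.3319  0.0022]
165 237 [0.4437 0.3157 0.0285]
317 245 [ 0.4299 -0.0783  0.0226]
200 230 [ 0.4635  0.2316 -0.0013]
300 235 [ 0.455  -0.0348 -0.0025]
262 180 [0.5987 0.0687 0.0121]
335 165 [ 0.6337 -0.118   0.0621]
```

View pics/crop1.png

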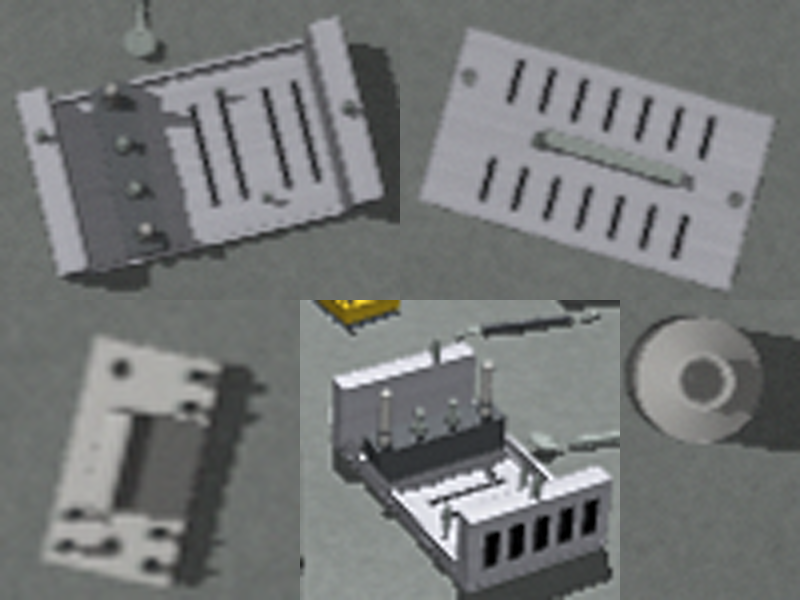

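The crop confirms the choices:
- **Block:** the white one. Its single hole at px (162,221) is hole b and the one at (160,246) is hole a, so block +x points image-up with yaw ≈ -13°.
- **Needles:** the tall ones, in the outer wells at px (274,161) and (282,195). The drivers are in the inner wells.
- **Lid:** hole b at px (477,199) less offset, on the left. Yaw ≈ -17°.
- **Cassette:** yaw ≈ +14°.

Next I'll measure these.

```bash
cat > meas.py <<'E'
from h import *
def rect(n,d,box,z0,z1,zp,im=None,thr=None,show=""):
    """min-area rectangle of points with height in z0..z1 in pixel box, on plane zp"""
    u0,v0,u1,v1=box; s=6
    D=cloud(n,d)[...,2][v0:v1,u0:u1]
    m=((D>z0)&(D<z1)).astype(np.float32)
    if thr is not None:
        g=cv2.cvtColor(im,cv2.COLOR_BGR2GRAY)[v0:v1,u0:u1].astype(np.float32)
        m=np.clip(.5+(g-thr)/60,0,1)
    M=cv2.resize(m,None,fx=s,fy=s,interpolation=cv2.INTER_LINEAR)>.5
    M=M.astype(np.uint8)
    k,lab,st,_=cv2.connectedComponentsWithStats(M)
    pts=np.concatenate([np.argwhere(lab==i)[:,::-1] for i in range(1,k) if st[i,4]>st[1:,4].max()*.3])
    uv=(pts+.5)/s-.5+[u0,v0]
    h=cv2.convexHull(uv.astype(np.float32))[:,0]
    W=onplane(n,h,zp)[:,:2]
    (c,sz,a)=cv2.minAreaRect((W*1000).astype(np.float32))
    print(show,n,"c",np.round(c,1),"size",np.round(sz,1),"ang",round(a,2))
    return np.array(c)/1000
E
python3 - <<'E'
from meas import *
for n in("top","side"):
    f=np.load(f"pics/{n}0.npz"); d,im=f["d"],f["im"]; P=cloud(n,d); z=P[...,2]
    box=(lambda a,b:a if n=="top" else b)
    r=P[box(slice(215,235),slice(230,250)),box(slice(195,225),slice(180,200))][...,2]; print("bench z",np.median(r).round(4),r.std().round(4))
    rect(n,d,box((240,130,350,215),(255,200,340,275)),.055,.068,.062,show="cass walls")
    rect(n,d,box((240,130,350,215),(255,200,340,275)),.027,.041,.034,show="rack")
    b=box((355,175,465,260),(255,285,320,365)); rect(n,d,b,0,0,.005,im,150 if n=="top" else 170,show="lid")
    rect(n,d,b,.033,.05,.040,show="lidbar")
    b=box((142,205,190,268),(205,180,245,210)); rect(n,d,b,.008,.024,.016,show="block")
    rect(n,d,b,.040,.06,.052,show="tab")
    b=box((290,220,345,275),(220,215,265,280)); rect(n,d,b,.135,.155,.145,show="neck")
    b=box((290,220,345,275),(220,215,265,280))
    m=(z>.064)&(z<.09); q=box((240,130,350,215),(255,200,340,275)); mm=np.zeros_like(m); mm[q[1]:q[3],q[0]:q[2]]=1; m&=mm
    k,l,s,c=cv2.connectedComponentsWithStats(m.astype(np.uint8))
    for i in range(1,k): print("  tall",c[i].round(1),s[i,4],P[l==i].mean(0).round(4),P[l==i][:,2].max().round(4))
g=cv2.cvtColor(np.load("pics/top0.npz")["im"],cv2.COLOR_BGR2GRAY)
# holes / mouth: dark-weighted centroids in top view
for nm,u,v,z in[("lidB",477,199,.005),("lidA",544-0,230,.005),("blkB",162.3,221.3,.016),("blkA",160.3,250.8,.016)]:
    if nm=="lidA":u,v=444,229.5
    u=int(round(u));v=int(round(v))
    if nm=="lidB":u,v=377,199
    w=g[v-3:v+4,u-3:u+4].astype(float); w=np.clip(np.median(w)-15-w,0,None); vv,uu=np.mgrid[v-3:v+4,u-3:u+4]
    c=[(w*uu).sum()/w.sum(),(w*vv).sum()/w.sum()]; print(nm,np.round(c,2),onplane("top",c,z).round(4))
E
```

```text
bench z 0.0001 0.0893
cass walls top c [611.5 -16.7] size [121.9 213.6] ang 14.73
rack top c [599.9  27.7] size [114.4  30. ] ang 14.95
lid top c [ 502.  -322.6] size [209.4 118. ] ang 74.49
lidbar top c [ 501.2 -323.2] size [92.7 12.7] ang 74.43
block top c [444.6 320.9] size [ 60.4 102.2] ang 78.42
tab top c [444.6 319.7] size [16.9 46.1] ang 77.97
neck top c [433.  -71.2] size [32.4 32.6] ang 45.8
  tall [327.3 142.7] 3 [ 0.69   -0.0977  0.0646] 0.0647
  tall [325.4 145.6] 7 [ 0.6825 -0.0929  0.0647] 0.0658
  tall [329.5 144.5] 2 [ 0.6854 -0.1032  0.0645] 0.0649
  tall [329.5 147.5] 2 [ 0.6776 -0.1032  0.0652] 0.0657
  tall [324. 148.] 1 [ 0.676  -0.0893  0.0656] 0.0656
  tall [326.6 150.4] 5 [ 0.67   -0.0959  0.0652] 0.0671
  tall [330.5 150. ] 2 [ 0.6714 -0.1059  0.0644] 0.0644
  tall [332. 153.] 1 [ 0.6631 -0.1094  0.0679] 0.0679
  tall [329. 155.] 1 [ 0.6579 -0.1019  0.0675] 0.0675
  tall [327. 157.] 1 [ 0.6531 -0.0971  0.0655] 0.0655
  tall [273.  159.5] 12 [0.6425 0.0391 0.0753] 0.0799
  tall [328. 159.] 1 [ 0.6483 -0.0999  0.0642] 0.0642
  tall [250. 160.] 1 [0.6421 0.0974 
[... 3587 characters left out ...]
  0.0643] 0.0648
  tall [328.  244.5] 2 [ 0.6801 -0.1028  0.0646] 0.0648
  tall [308.  248.5] 2 [ 0.6178 -0.109   0.0645] 0.0649
  tall [311. 248.] 1 [ 0.6271 -0.1081  0.0641] 0.0641
  tall [318. 249.] 1 [ 0.6446 -0.1185  0.0653] 0.0653
  tall [300.  251.8] 5 [ 0.591  -0.1193  0.0645] 0.0657
  tall [312. 251.] 1 [ 0.6246 -0.125   0.0661] 0.0661
  tall [296. 252.] 1 [ 0.5797 -0.1178  0.0645] 0.0645
  tall [306. 252.] 1 [ 0.607  -0.1248  0.0652] 0.0652
  tall [301.5 254. ] 2 [ 0.5918 -0.1312  0.0654] 0.0658
lidB [376.72 198.62] [[ 0.5552 -0.2372  0.005 ]]
lidA [443.59 229.52] [[ 0.4762 -0.4146  0.005 ]]
blkB [161.67 221.  ] [[0.4852 0.3294 0.016 ]]
blkA [159.4  250.81] [[0.4073 0.3326 0.016 ]]
```

The measurements agree with the known geometry. With the cassette at (0.6115, -0.0167) and yaw 14.8°, the predicted needles, pins and rack all fall within 1 mm of what I measured. The lid holes fit the lid pose to under 1 mm.

I'll pick up the first needle, closing along cassette x with the fingertips above the drivers.

```bash
cat >> h.py <<'E'
D=np.deg2rad
CA=np.array([.6115,-.0167]); CY=D(14.8); JAR=np.array([.433,-.0712])
def rot(a): return np.array([[np.cos(a),-np.sin(a)],[np.sin(a),np.cos(a)]])
def cas(x,y): return CA+rot(CY)@np.array([x,y])/1000
def q(phi): return quat(phi+np.pi/2)   # fingers close along direction phi
def st():
    s=ctrl.get_state(); print("t %.1f"%s["t"],"tcp",s["tcp_pos"].round(4),"w %.4f"%s["grip_width"],"ff %.1f"%s["finger_force"],"F",s["ft_force"].round(1)); return s
def snap(name):
    for n in("top","side"):
        im,d=ctrl.read_camera(n); np.savez(f"pics/{name}_{n}.npz",im=im,d=d)
def crops(name,P,w=60,h=60,s=6):
    o=[]
    for n in("top","side"):
        im=np.load(f"pics/{name}_{n}.npz")["im"]; u,v=proj(n,P)[0].round().astype(int); u0=max(u-w//2,0);v0=max(v-h//2,0)
        c=im[v0:v0+h,u0:u0+w]; print(n,"crop origin",u0,v0); o.append(cv2.resize(c,(w*s,h*s),interpolation=cv2.INTER_CUBIC))
    cv2.imwrite(f"pics/{name}.png",np.hstack(o))
E
python3 - <<'E'
from h import *
for p,ph in[([*cas(45,46),.073],CY),([*cas(-45,46),.073],CY),([*JAR,.17],CY),([.4447,.3222,.045],D(-12)),([*cas(0,-38),.05],CY),([.502,-.3226,.033],D(-15.55)),([*cas(0,0),.095],CY)]:
    a=ctrl.inverse_kinematics(p,q(ph)); print(None if a is None else a.round(2))
p=cas(45,46)
ctrl.move_to([*p,.16],q(CY)); st()
ctrl.movel([*p,.073],feed=.12,contact_N=6); st()
ctrl.close(); st()
ctrl.movel([*p,.235],feed=.2); 
ctrl.move_to([*JAR,.235],q(CY)); st()
snap("n1"); crops("n1",[*JAR,.17])
E
```

```text
[ 0.02  0.14  1.68 -0.    1.32 -0.24]
[-0.02 -0.05  1.88 -0.    1.31 -0.27]
[-0.22 -0.4   2.01 -0.    1.53 -0.48]
[ 0.58 -0.04  1.92 -0.    1.26  0.79]
[-0.13  0.12  1.75 -0.    1.27 -0.39]
[-0.61  0.08  1.82 -0.    1.24 -0.34]
[-0.07  0.05  1.74 -0.    1.35 -0.33]
t 3.1 tcp [0.6433 0.0386 0.1601] w 0.0929 ff 0.0 F [1.3 0.1 0.4]
t 4.0 tcp [0.6437 0.0393 0.0739] w 0.0928 ff 0.0 F [ 0.4 -0.1 -0.3]
t 5.3 tcp [0.6432 0.0393 0.073 ] w 0.0080 ff 30.0 F [-0.1  0.6 -0.1]
t 7.2 tcp [ 0.4336 -0.071   0.235 ] w 0.0081 ff 30.0 F [-0.7 -0.3  0.6]
top crop origin 290 215
side crop origin 211 188
```

View pics/n1.png

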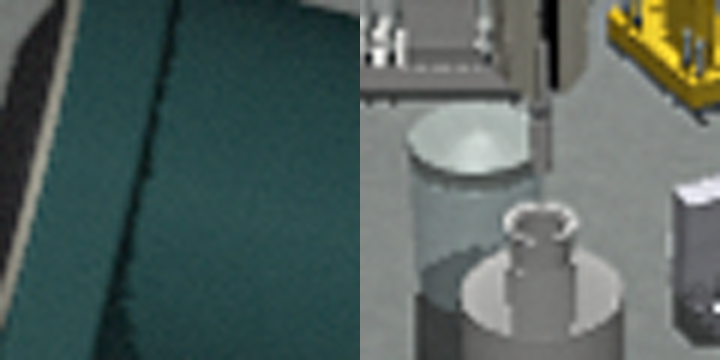

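The side view shows needle 1 held upright right above the jar mouth (needle at crop (540,145), mouth at (540,220)). The arm hides the top view. I'll lower and release it, then do needle 2 the same way.

```bash
python3 - <<'E'
from h import *
def drop():
    c=ctrl.movel([*JAR,.168],feed=.15,contact_N=4); st(); print("contact",c)
    if c: raise SystemExit
    ctrl.release(); ctrl.movel([*JAR,.235],feed=.25)
drop()
p=cas(-45,46)
ctrl.move_to([*p,.16],q(CY))
print(ctrl.movel([*p,.073],feed=.12,contact_N=6)); ctrl.close(); st()
ctrl.movel([*p,.235],feed=.2)
ctrl.move_to([*JAR,.235],q(CY)); st(); drop(); st()
# on to the block, closing along its x
b=[.4447,.3222]
ctrl.move_to([*b,.16],q(D(-12))); snap("b0"); st()
for n in("top",):
    f=np.load("pics/b0_top.npz"); P=cloud("top",f["d"])
    u0,v0=proj("top",[*cas(0,46),.05])[0].round().astype(int); z=P[v0-25:v0+26,u0-14:u0+15,2]
    print("max z over rack",z.max(), (z>.056).sum())
E
```

```text
t 7.9 tcp [ 0.4333 -0.0712  0.1686] w 0.0073 ff 30.0 F [ 0.4 -0.1 -0.1]
contact False
False
t 12.5 tcp [0.5562 0.0163 0.073 ] w 0.0084 ff 30.0 F [ 0.3 -0.1 -0.6]
t 14.1 tcp [ 0.4329 -0.0713  0.2346] w 0.0081 ff 30.0 F [-0.3  0.5  0.4]
t 14.7 tcp [ 0.4335 -0.071   0.1685] w 0.0082 ff 30.0 F [-0.7  0.9 -0.2]
contact False
t 16.5 tcp [ 0.4332 -0.0713  0.2358] w 0.0929 ff 0.0 F [ 0.   0.2 -1. ]
t 18.1 tcp [0.4451 0.3214 0.1602] w 0.0927 ff 0.0 F [0.5 0.5 1.1]
max z over rack 1.0975520191984156 53
```

```bash
python3 - <<'E'
from h import *
t=np.load("pics/b0_top.npz")["im"];s=np.load("pics/b0_side.npz")["im"]
c=lambda im,u,v,w,h,k:cv2.resize(im[v:v+h,u:u+w],(w*k,h*k),interpolation=cv2.INTER_CUBIC)
cv2.imwrite("pics/b0.png",np.hstack([c(s,190,140,150,145,3),np.vstack([c(t,240,135,110,145,3)])]))
E
```

```text
(no output)
```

View pics/b0.png

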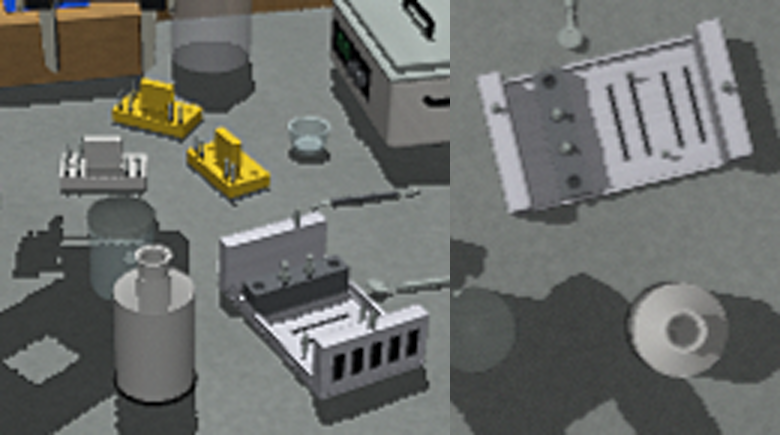

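Both needles are gone from the rack (empty wells at crop (548,78) and (573,180)) and the drivers still stand. Now the block.

```bash
python3 - <<'E'
from h import *
b=[.4447,.3222]
print(ctrl.movel([*b,.045],q(D(-12)),feed=.12,contact_N=6)); st()
ctrl.close(); st()
ctrl.movel([*b,.215],feed=.2)
g=cas(0,-38)
ctrl.move_to([*g,.215],q(CY)); ctrl.movel([*g,.135],feed=.15); ctrl.pause(.2); s=st(); snap("b1"); crops("b1",[*g,.1],80,80,5)
E
```

```text
False
t 19.2 tcp [0.445  0.3224 0.0458] w 0.0928 ff 0.0 F [ 1.2 -0.2  0.3]
t 20.1 tcp [0.4447 0.3222 0.045 ] w 0.0440 ff 30.0 F [0.3 0.2 0.9]
t 23.5 tcp [ 0.6216 -0.0535  0.1362] w 0.0438 ff 30.0 F [-0.9 -0.4 -2.2]
top crop origin 271 127
side crop origin 264 187
```

View pics/b1.png

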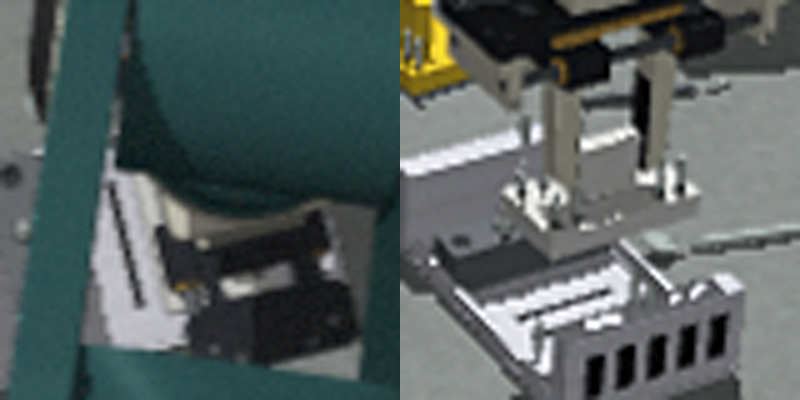

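The block hangs level over its bay. In the side view its front bottom corner is at crop (550,258) and its right end at (700,207). I'll compare the block's side faces with the cassette's in the same depth picture.

```bash
cat > faces.py <<'E'
from h import *
def local(n,name,origin,yaw):
    d=np.load(f"pics/{name}_{n}.npz")["d"]; P=cloud(n,d); P[d<=0]=np.nan
    Q=P.copy(); Q[...,:2]=(P[...,:2]-origin)@rot(yaw); return Q*1000
def face(Q,ax,at,oth,zr,tol=7):
    o=1-ax; m=(abs(Q[...,ax]-at)<tol)&(Q[...,o]>oth[0])&(Q[...,o]<oth[1])&(Q[...,2]>zr[0])&(Q[...,2]<zr[1])
    v=Q[m]; 
    if len(v)<8: return print("few",len(v))
    v=v[abs(v[:,ax]-np.median(v[:,ax]))<3]
    sl=np.polyfit(v[:,o],v[:,ax],1)[0] if np.ptp(v[:,o])>20 else np.nan
    print("ax",ax,"nominal",at,"got %.2f"%v[:,ax].mean(),"sd %.2f n %d slope deg %.2f"%(v[:,ax].std(),len(v),np.degrees(sl)))
E
python3 - <<'E'
from faces import *
t=np.array([.6216,-.0535])
Q=local("side","b1",t,CY)
print("block"); face(Q,1,-28,(-48,48),(94,104)); face(Q,0,-50,(-26,26),(94,104))
Q=local("side","b1",CA,CY)
print("cassette"); face(Q,1,-106,(-58,58),(6,58)); face(Q,0,-60,(-104,-88),(5,58)); face(Q,0,-56,(34,58),(18,30)); face(Q,1,32,(-50,50),(20,31));face(Q,1,86,(-50,50),(40,58))
m=(abs(Q[...,0])<55)&(Q[...,1]<-88)&(Q[...,1]>-104)&(abs(Q[...,2]-62)<5); print("walltop z",np.median(Q[m][:,2]))
# block pins
for n,x,y in(("a",-38,-38),("b",38,-24)):
    m=(np.hypot(Q[...,0]-x,Q[...,1]-y)<8)&(Q[...,2]>10)&(Q[...,2]<30); print(n,Q[m].mean(0).round(1),m.sum())
for n,x,y in(("la",0,-96),("lb",28,96)):
    m=(np.hypot(Q[...,0]-x,Q[...,1]-y)<8)&(Q[...,2]>67)&(Q[...,2]<80); print(n,Q[m].mean(0).round(1),m.sum())
# same for top, block-free initial picture
T=np.load("pics/top0.npz"); np.savez("pics/i_top.npz",d=T["d"]); T=np.load("pics/side0.npz"); np.savez("pics/i_side.npz",d=T["d"])
for c in("top","side"):
  Q=local(c,"i",CA,CY)
  for n,x,y,a,b in(("a",-38,-38,10,30),("b",38,-24,10,30),("la",0,-96,67,80),("lb",28,96,67,80)):
    m=(np.hypot(Q[...,0]-x,Q[...,1]-y)<8)&(Q[...,2]>a)&(Q[...,2]<b); print(c,n,Q[m].mean(0).round(1),m.sum())
E
```

```text
block
ax 1 nominal -28 got -25.63 sd 1.53 n 65 slope deg 0.63
ax 0 nominal -50 got -51.34 sd 1.22 n 25 slope deg -1.28
cassette
ax 1 nominal -106 got -103.97 sd 1.50 n 410 slope deg -0.19
ax 0 nominal -60 got -60.52 sd 1.50 n 48 slope deg nan
ax 0 nominal -56 got -55.85 sd 1.17 n 11 slope deg -1.82
ax 1 nominal 32 got 34.60 sd 1.50 n 29 slope deg 0.57
ax 1 nominal 86 got 88.54 sd 1.71 n 82 slope deg 0.58
walltop z 62.51175071801544
a [-39.4 -37.2  18.5] 10
b [ 36.2 -24.2  20. ] 10
la [ -3.8 -97.2  74.5] 8
lb [26.4 96.2 73.5] 6
top a [-38.7 -37.7  19.7] 6
top b [ 37.2 -23.   22.9] 4
top la [ -0.8 -95.1  74.6] 7
top lb [27.6 96.5 73.6] 10
side a [-38.6 -36.6  18.4] 9
side b [ 36.9 -23.2  19.1] 10
side la [ -3.2 -96.4  73.8] 8
side lb [26.1 96.6 72.1] 6
```

Against the cassette in the same view, the held block is within about 0.1 mm in y and about 0.7 mm low in x. I'll shift x by +0.5 mm and go down with contact sensing.

```bash
python3 - <<'E'
from h import *
g=cas(.5,-38)
ctrl.movel([*g,.08],feed=.12); st()
c=ctrl.movel([*g,.0475],feed=.025,contact_N=8); print(c); s=st(); print(rot(CY).T@(s["tcp_pos"][:2]-CA)*1000, "tq",s["ft_torque"].round(2), rot(CY).T@s["ft_force"][:2])
E
```

```text
t 24.2 tcp [ 0.6219 -0.0533  0.0804] w 0.0439 ff 30.0 F [ 0.2  0.4 -2.7]
True
t 25.3 tcp [ 0.6216 -0.0533  0.049 ] w 0.0438 ff 30.0 F [-1.5 -0.3  4.8]
[  0.37901898 -37.99929499] tq [-0.01 -0.05 -0.01] [-1.55015458  0.12006176]
```

Contact came exactly at the home height (TCP 0.049). I'll release, move over the lid and check the block from there.

```bash
python3 - <<'E'
from h import *
g=ctrl.get_state()["tcp_pos"]
ctrl.release(); st(); ctrl.movel([g[0],g[1],.2],feed=.2)
l=[.502,-.3226]
ctrl.move_to([*l,.14],q(D(-15.55))); st(); snap("l0")
from faces import *
for n in("top","side"):
    Q=local(n,"l0",CA,CY)
    for nm,m in(("plate",(abs(Q[...,0])<46)&(abs(Q[...,1]+38)<24)&(abs(Q[...,2]-20)<4)),("tab",(abs(Q[...,0])<20)&(abs(Q[...,1]+38)<4)&(abs(Q[...,2]-56)<5))):
        print(n,nm,m.sum(),Q[m].mean(0).round(1), np.polyfit(Q[m][:,0],Q[m][:,2],1)[0].round(3))
t=np.load("pics/l0_top.npz")["im"];s=np.load("pics/l0_side.npz")["im"]
c=lambda im,u,v,w,h,k:cv2.resize(im[v:v+h,u:u+w],(w*k,h*k),interpolation=cv2.INTER_CUBIC)
cv2.imwrite("pics/l0.png",np.hstack([c(s,240,190,110,190,3),c(t,240,130,110,95,4)[:570] if 0 else cv2.copyMakeBorder(c(t,240,130,110,95,4),0,190,0,0,0)]))
E
```

```text
t 26.2 tcp [ 0.621  -0.0532  0.048 ] w 0.0934 ff 0.0 F [ 0.5  0.1 -0.1]
t 28.3 tcp [ 0.5026 -0.3219  0.1401] w 0.0931 ff 0.0 F [-0.1 -0.2  0.5]
top plate 467 [  0.1 -37.1  20. ] -0.006
top tab 49 [  0.4 -38.1  56.3] -0.055
side plate 3 [-43.2 -50.1  20.4] -0.421
side tab 1 [ 14.9 -34.2  58.8] 1.978<stdin>:10: RankWarning: Polyfit may be poorly conditioned
```

View pics/l0.png

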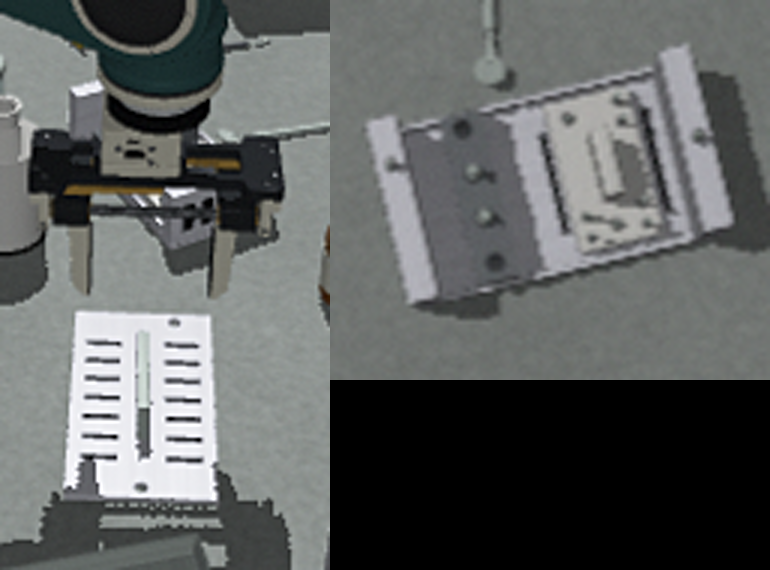

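The block is seated: plate top at z = 20.0 mm, level, centred within 0.4 mm. The drivers are untouched. Next the lid: grip the bar, carry it high, then lower it with contact sensing.

```bash
python3 - <<'E'
from h import *
l=[.502,-.3226]
print(ctrl.movel([*l,.033],q(D(-15.55)),feed=.12,contact_N=6)); ctrl.close(); st()
ctrl.movel([*l,.24],feed=.18)
g=cas(.3,0)
ctrl.move_to([*g,.24],q(CY)); ctrl.movel([*g,.135],feed=.12); ctrl.pause(.2); s=st(); snap("l1")
from faces import *
Q=local("side","l1",s["tcp_pos"][:2],CY); z=s["tcp_pos"][2]*1000-33
m=(abs(Q[...,0])<58)&(Q[...,1]>-104)&(Q[...,1]<-50)&(abs(Q[...,2]-z-5)<5)
v=Q[m]; print("lid top",z+5,v.mean(0).round(1),"slope y,x",np.linalg.lstsq(np.c_[v[:,1],v[:,0],np.ones(len(v))],v[:,2],rcond=None)[0].round(3))
m=(abs(Q[...,2]-z-2.5)<6)&(Q[...,1]<-70); v=Q[m][:,:2]; r=cv2.minAreaRect(v[(abs(v[:,0])<75)&(v[:,1]>-125)].astype(np.float32)); print(r)
crops("l1",[*cas(0,-30),.1],90,90,5)
E
```

```text
False
t 30.7 tcp [ 0.5019 -0.3226  0.033 ] w 0.0097 ff 30.0 F [-1.5 -0.1  0.3]
t 34.5 tcp [ 0.612  -0.0166  0.1357] w 0.0097 ff 30.0 F [ 0.1 -0.  -2.2]
lid top 107.69059963160652 [ -1.1 -77.8 108.1] slope y,x [5.00000e-03 4.00000e-03 1.08489e+02]
((-1.4725456237792969, -89.46892547607422), (123.49137115478516, 38.793033599853516), 0.08996458351612091)
top crop origin 262 123
side crop origin 258 181
```

View pics/l1.png

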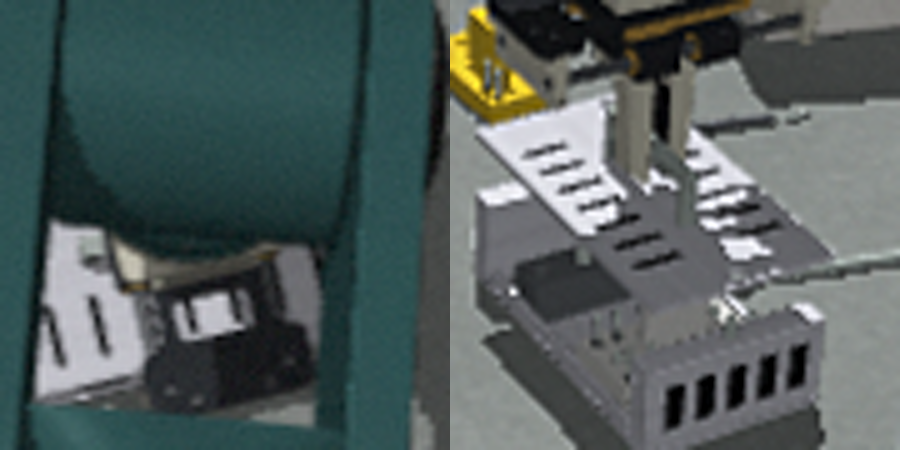

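The lid hangs level over the cassette. Hole b shows in the top view at crop (95,262), i.e. px (281,175). I'll check it against its target in the same camera that measured the cassette.

```bash
python3 - <<'E'
from h import *
f=np.load("pics/l1_top.npz"); g=cv2.cvtColor(f["im"],cv2.COLOR_BGR2GRAY)
e=proj("top",[*cas(28.3,96),.1077])[0]; print("expected px",e.round(2))
print(g[171:181,275:288])
e=e.round().astype(int); u,v=281,175
w=g[v-4:v+5,u-4:u+5].astype(float); w=np.clip(np.median(w)-15-w,0,None); vv,uu=np.mgrid[v-4:v+5,u-4:u+5]
c=[(w*uu).sum()/w.sum(),(w*vv).sum()/w.sum()]; p=onplane("top",c,.1077)[0]
print(c,p.round(4),"cassette frame",(rot(CY).T@(p[:2]-CA)*1000).round(2))
E
```

```text
expected px [254.22 168.3 ]
[[191 189 181 164 163 162 162 134  77  86 106  79  50]
 [192 194 167 146 163 164 166 140  81  79 136 147 109]
 [192 192 168 143 155 158 163 147  91  67 143 187 167]
 [193 193 173 129  90  61  68  92  83  49 129 182 187]
 [189 187 167 112  64  64  80 102  91  56 104 162 188]
 [189 189 188 160 116 109 104 108  92  60  78 151 188]
 [188 187 190 189 195 170 128 131 133 100  59 135 180]
 [192 190 191 190 189 190 189 192 192 152  64  91 152]
 [192 189 190 190 192 191 192 194 194 159  85  46  69]
 [191 193 192 192 193 190 193 191 193 166 101  38  45]]
[np.float64(282.7256699576869), np.float64(174.66008462623412)] [0.6001 0.0141 0.1077] cassette frame [-3.2  32.66]
```

That feature was the handle's leg; the arm hides hole b. Errors in y cancel because the lid and cassette were measured with the same camera, so I'll lower the lid with contact sensing and judge by the height at contact.

```bash
python3 - <<'E'
from h import *
g=cas(.3,0)
ctrl.movel([*g,.115],feed=.1)
c=ctrl.movel([*g,.0935],feed=.02,contact_N=8); print(c); s=st(); print((rot(CY).T@(s["tcp_pos"][:2]-CA)*1000).round(2),"tq",s["ft_torque"].round(2), (rot(CY).T@s["ft_force"][:2]).round(1))
E
```

```text
True
t 35.9 tcp [ 0.6118 -0.0164  0.095 ] w 0.0100 ff 30.0 F [-0.5  0.5  4.7]
[0.36 0.23] tq [-0.05 -0.03  0.03] [-0.4  0.6]
```

Contact came at exactly the seated height (0.095) with almost no side force. I'll release, retreat and check.

```bash
python3 - <<'E'
from h import *
s=ctrl.get_state()["tcp_pos"]
ctrl.release(); ctrl.movel([s[0],s[1],.25],feed=.2)
ctrl.move_to([.35,-.45,.28],q(0)); st(); snap("e")
from faces import *
Q=local("top","e",CA,CY); m=(abs(Q[...,0])<55)&(abs(Q[...,1])<100)&(abs(Q[...,2]-67)<3); v=Q[m]
print("lid",len(v),v.mean(0).round(1),"slopes",np.linalg.lstsq(np.c_[v[:,:2],np.ones(len(v))],v[:,2],rcond=None)[0].round(4))
for c,y in(("-y",-1),("+y",1)):
    k=v[v[:,1]*y>70]; print(c,k[:,2].mean().round(2))
t=np.load("pics/e_top.npz")["im"];s=np.load("pics/e_side.npz")["im"]
cv2.imwrite("pics/e.png",np.hstack([cv2.resize(t[60:330,80:480],(480,324)),cv2.resize(s[140:350,170:390],(320,324))]))
E
```

```text
t 40.0 tcp [ 0.3506 -0.4495  0.2799] w 0.0927 ff 0.0 F [ 0.3 -1.3 -0.4]
lid 2878 [-0.4  0.7 67. ] slopes [-8.00000e-04  4.00000e-04  6.69913e+01]
-y 66.91
+y 66.93
```

View pics/e.png

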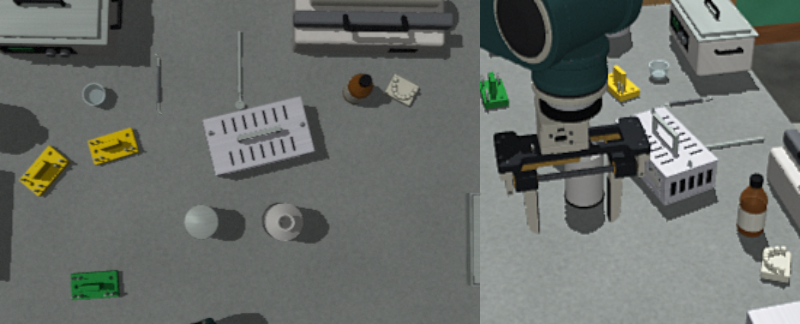

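The lid lies flat at z = 67.0 mm at both ends, with the pins through its holes (crop (210,123) and (305,122)). The bystanders are where they were. I'm handing in.

```bash
python3 -c "
from workcell import ctrl
print(ctrl.close_job())"
```

```text
the job is handed in; nothing more can be done
None
```

The job is handed in at about 40 s of robot time: both needles went into the sharps jar, the drill block and the lid are fully home on their pins, the drivers are still in their wells, and the other things on the bench look undisturbed in the final pictures.

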